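# Make up two guests' valet trays in the dressing room

## Robot

A 6-joint arm with a two-finger parallel gripper is mounted at the origin on the work surface. World frame = base frame: x ahead of the robot, y to its left, z up, the work surface at z = 0. Lengths are in m, angles in rad, forces in N, time in s.
With the tool pointing down it reaches from about 0.325 to 0.925 m from the base axis. Payload 3.1 kg.
Tool frame: the origin (TCP) lies midway between the tips of the shut fingers; the grasp point (between the pads) lies 19 mm behind it; z points along the fingers, y is the line along which they close (so a half turn about z gives the same grasp; the last joint's range is limited). The gripper opens to 85 mm and grips with 20 to 120 N. Pads are 22 mm wide; open, the fingers measure 114 mm over their backs; the gripper's body (76 mm by 85 mm) begins 54 mm behind the grasp point. The pads swing forward as they close: fully open they stand 13 mm farther back than shut.
Start: joints at [-1.263, 0.217, 1.613, -0, 1.311, -0.112], TCP at [0.255, -0.571, 0.231] pointing down, gripper open.
Joint ranges: [-2.75, 2.75], [-0.78, 2.1], [0.31, 2.55], [-1.13, 4.27], [0.13, 2.63], [-2.58, 2.58]. Speed limits (rad/s): [2.79, 2.79, 3.14, 3.14, 3.14, 3.14].

## Interface

Orientations are given as a unit quaternion [w, x, y, z].
In Python, from bench import manip gives the robot as it stands.
- The arm moves only by the tool move_arm, never from a script. Its arguments are lists of equal length, an entry for each row: "claw": the opening, from -1 (shut) to 1 (fully open); "xyz": the shift along the tool's x, y, z in m, a list of three; "yaw": the turn about the tool's z in degrees. In form: {"claw": [claw, ...], "xyz": [[tx, ty, tz], ...], "yaw": [yaw, ...]}. A call has 1 to 5 rows; each row is the pose to reach, as a shift and turn from the pose commanded when the call began, along the tool's axes at that moment; what a row does not reach only later rows make up. A row lasts 1/12 s, in which the tool goes at most 41.7 mm and 7.16 degrees, less where a joint would pass 70% of its speed; a pose out of reach is approached as far as the arm can. A call with a gripper value outside its range is refused whole. The fingers move at their own pace and stop on an object; "newtons" is the grip in N (left out, the last holds). Time passes only in rows, so rows that repeat a pose let the fingers close. It gives the time, the measured TCP pose, the force, the opening and the grip force at its end, in the units of the state.
- manip.observe(): the state, without advancing time (a new reading comes with each control period).
- manip.grab_frame(name): name is "scene" or "top" or "wrist"; returns a dict with "color" (400x640x3 uint8, red, green, blue), "z_map" (400x640 float32, m along the optical axis (not along the pixel's ray), 0 where there is no reading), "fov_y" (degrees; the focal length in pixels is half the picture's height over the tangent of half this angle, whatever the lens; pixels are square), "cx", "cy" (the principal point, pixels), "world_from_camera" (4x4, takes a point from camera to world coordinates). Camera axes: x right, y up, looking along -z (the intrinsics and any distortion apply to the point x, -y, -z); pixel columns grow to the right and rows downward; lengths in m; the calibration is good to about 2 mm. A picture is of the moment at which its call begins.
- manip.hand_in(): hands the job in; it is judged then, once.
Trained networks look in a picture, given as the dict that the camera call returned (one of the last four; its "shot" number tells which), for a name from the list of things; names that differ only in an ending like _2 or _b are one class to them, and where a whole thing is asked for, a point or a joint stands for the part that bears it (a point fixed in the world has none). Each returns a list of dicts, best first, with "score" (0 to 1); they miss things now and then, are a little off and sometimes report something else, mostly with a low value. They report only what shows in the picture. A call takes as long as a camera call.
- manip.masks_of(picture, query): "mask" (400x640 bool, what is visible of it) and "bbox" ([left, top, width, height] in pixels, round what is visible of it).
- manip.spot_point(picture, query): "xy" ([column, row] in pixels: a listed point, or the origin of a listed thing).
The state is a dict: "time": time; "qpos": joint angles; "joint_velocities": joint speeds; "joint_torque": joint torques, N m; "position": TCP position; "ee_rot": TCP orientation; "ft_force": force on the tool from outside, world axes, zero at the start; "torque": the same for the moment, N m; "width": opening from 0.0 (shut) to 1.0 (fully open); "gripper_force": force on a finger pad.
Only numpy, scipy, OpenCV 4.12 (cv2) and the standard library are available. Lean on these libraries where they do the work, as an engineer would, in place of code of your own. Each camera call takes 0.05 s, during which the arm holds its last target. There are 200 camera calls.

## Task

Make up the two valet trays from the stock on the counter: the shoe brush, the wax pot with the red lid and the amber bottle go in the tan tray, the green bottle and the white jar with the brass lid in the blue tray. Each thing gets a compartment to itself (the brush, bristles down, the long one) and stands upright and flat on the tray's floor; set things down rather than dropping them. Leave the blue bottle, the pink jar and the black-lidded pot where they stand.

Things in the scene. Friction and masses are not known exactly. Their poses are not given: they have to be found in the camera images.
- tan_tray: Tan leather-covered valet tray, fixed to the counter, 157 mm (its x) by 175 mm (its y). Floor 4 mm above the counter, walls and dividers 5 mm thick, their tops 16 mm above the counter. Origin: centre of the underside; z up. Three compartments: a long one, 62 mm (x) by 165 mm (y), centred at x = -42.5 mm, y = 0; and two 80 x 80 mm ones centred at x = +33.5 mm, y = +42.5 and -42.5 mm (tray frame).
- blue_tray: Navy blue leather-covered valet tray, fixed to the counter, 90 mm (its x) by 175 mm (its y). Floor 4 mm above the counter, walls and divider 5 mm thick, their tops 16 mm above the counter. Origin: centre of the underside; z up. Two compartments of 80 x 80 mm centred at x = 0, y = +42.5 and -42.5 mm (tray frame).
- brush: Shoe brush lying bristles down: wooden back 112 mm (its x) by 42 mm (its y), from 20 to 48 mm above its underside, over a stiff dark bristle block 104 x 38 mm. 48 mm high in all, 0.15 kg or so; grip the wood across its 42 mm. Origin: centre of the underside; x along its length, z up. For the tan tray.
- red_pot: Round steel shoe-wax pot with a red lid, standing: 56 mm across, 46 mm high, straight-sided (the lid, the top 14 mm, is as wide as the body and does not come off), 0.18 kg or so. Origin: centre of the underside; z up. For the tan tray.
- amber_bottle: Square amber (orange-brown) scent bottle with a black cap, standing: body 46 x 46 mm and 66 mm high (grip the body by two opposite faces), neck and cap (28 mm across) above, 92 mm high in all, 0.25 kg or so. Origin: centre of the underside; z up, x and y square to the body's faces. For the tan tray.
- green_bottle: Square green scent bottle with a black cap, standing: body 46 x 46 mm and 66 mm high (grip the body by two opposite faces), neck and cap (28 mm across) above, 92 mm high in all, 0.25 kg or so. Origin: centre of the underside; z up, x and y square to the body's faces. For the blue tray.
- brass_jar: Round white cream jar with a brass lid, standing: 56 mm across, 46 mm high, straight-sided (the lid, the top 14 mm, is as wide as the body and does not come off), 0.18 kg or so. Origin: centre of the underside; z up. For the blue tray.
- blue_bottle: Square bright blue scent bottle with a black cap, standing: body 46 x 46 mm and 66 mm high (grip the body by two opposite faces), neck and cap (28 mm across) above, 92 mm high in all, 0.25 kg or so. Origin: centre of the underside; z up, x and y square to the body's faces. Not wanted in either kit: stays where it stands.
- pink_jar: Round pink jar with a pink lid, standing: 56 mm across, 46 mm high, straight-sided (the lid, the top 14 mm, is as wide as the body and does not come off), 0.18 kg or so. Origin: centre of the underside; z up. Not wanted in either kit: stays where it stands.
- black_pot: Round steel shoe-wax pot with a black lid, standing: 56 mm across, 46 mm high, straight-sided (the lid, the top 14 mm, is as wide as the body and does not come off), 0.18 kg or so. Origin: centre of the underside; z up. Not wanted in either kit: stays where it stands. In the middle of the stock lies a fixed white ring dish, 68 mm across and 14 mm high.

How it is judged:
At the end, for the whole second after the job is handed in: Brush, red pot, amber bottle inside the tan tray, green bottle and brass-lidded jar inside the blue one, each flat on the floor (within 4 mm), upright within 0.1 rad, at rest (under 0.02 m/s); blue bottle, pink jar and black pot within 25 mm of where they stood (x of brush in the frame of tan_tray between -0.0735 and 0.0735 m and y of brush in the frame of tan_tray between -0.0825 and 0.0825 m and z of brush in the frame of tan_tray between 0.001 and 0.008 m and angle between each of brush, red_pot, amber_bottle, green_bottle, brass_jar's own z axis and vertical below 0.1 rad and linear speed of each of brush, red_pot, amber_bottle, green_bottle, brass_jar below 0.02 m/s and x of red_pot in the frame of tan_tray between -0.0735 and 0.0735 m and y of red_pot in the frame of tan_tray between -0.0825 and 0.0825 m and z of red_pot in the frame of tan_tray between 0.001 and 0.008 m and x of amber_bottle in the frame of tan_tray between -0.0735 and 0.0735 m and y of amber_bottle in the frame of tan_tray between -0.0825 and 0.0825 m and z of amber_bottle in the frame of tan_tray between 0.001 and 0.008 m and x of green_bottle in the frame of blue_tray between -0.04 and 0.04 m and y of green_bottle in the frame of blue_tray between -0.0825 and 0.0825 m and z of green_bottle in the frame of blue_tray between 0.001 and 0.008 m and x of brass_jar in the frame of blue_tray between -0.04 and 0.04 m and y of brass_jar in the frame of blue_tray between -0.0825 and 0.0825 m and z of brass_jar in the frame of blue_tray between 0.001 and 0.008 m and distance of each of blue_bottle, pink_jar, black_pot from where it was at the start of the episode below 0.025 m); the robot touches nothing.
It fails at once if the blue bottle, pink jar or black pot, which stay in stock, was moved more than 25 mm or knocked over (distance of any of blue_bottle, pink_jar, black_pot from where it was at the start of the episode above 0.025 m or angle between any of blue_bottle, pink_jar, black_pot's own z axis and vertical above 0.5 rad).
It fails at once if a thing for the kits was dropped (fell free from more than about 2 cm) ((contact force between brush and the fingers below 0.05 N and linear speed of brush above 0.6 m/s) or (contact force between red_pot and the fingers below 0.05 N and linear speed of red_pot above 0.6 m/s) or (contact force between amber_bottle and the fingers below 0.05 N and linear speed of amber_bottle above 0.6 m/s) or (contact force between green_bottle and the fingers below 0.05 N and linear speed of green_bottle above 0.6 m/s) or (contact force between brass_jar and the fingers below 0.05 N and linear speed of brass_jar above 0.6 m/s)).
It also fails if it takes over 112 s, if anything falls off the work surface, if the arm or the gripper's body presses on something with over 40 N, if the wrist force passes 120 N, or if a joint passes its speed limit or range.

## Working session

There is one attempt and no reset: what is moved stays moved. The work goes in short steps, Python scripts to look and compute and a tool call to move; the robot and the scene stay as the last step left them, time stands still between calls to the robot, and variables do not carry over. Pictures are saved under pics/ and viewed, at most 14 in all, crops included, and the job is handed in when it is done.

Besides the shell and the picture viewer there is one more tool, called after "Call:" as name(argument=value, ...), one argument or row to a line, values as JSON. move_arm: Moves the arm, as the interface text tells. Its arguments: {"type":"object","properties":{"claw":{"type":"array","items":{"type":"number"}},"xyz":{"type":"array","items":{"type":"array","items":{"type":"number"}}},"yaw":{"type":"array","items":{"type":"number"}},"newtons":{"type":"number"}},"required":["claw","xyz","yaw"]}

```bash
mkdir -p pics; ls; python3 - <<'E'
from bench import manip
import cv2
s=manip.observe();print({k:s[k] for k in('time','position','ee_rot','width')})
for n in("top","scene"):
    f=manip.grab_frame(n);cv2.imwrite(f"pics/{n}0.png",f["color"][:,:,::-1]);print(n,f["fov_y"],f["cx"],f["cy"],f["world_from_camera"].round(3).tolist(),f.keys())
E
```

```text
pics
{'time': 0.0, 'position': array([ 0.25448989, -0.56993905,  0.22996673]), 'ee_rot': array([-1.19682165e-03,  9.78046838e-01,  2.08381697e-01, -1.34968114e-04]), 'width': 0.9992936188252001}
top 49.809782608985 315.53262789377874 197.3123573471557 [[0.027, 0.975, -0.219, 0.346], [-1.0, 0.026, -0.006, -0.02], [-0.0, 0.219, 0.976, 1.03], [0.0, 0.0, 0.0, 1.0]] dict_keys(['color', 'z_map', 'fov_y', 'cx', 'cy', 'world_from_camera', 'shot'])
scene 50.07833256744508 315.40351400105425 198.40910721960225 [[0.499, -0.625, 0.601, 1.148], [0.867, 0.353, -0.352, -0.38], [0.008, 0.696, 0.718, 0.764], [0.0, 0.0, 0.0, 1.0]] dict_keys(['color', 'z_map', 'fov_y', 'cx', 'cy', 'world_from_camera', 'shot'])
```

View pics/top0.png

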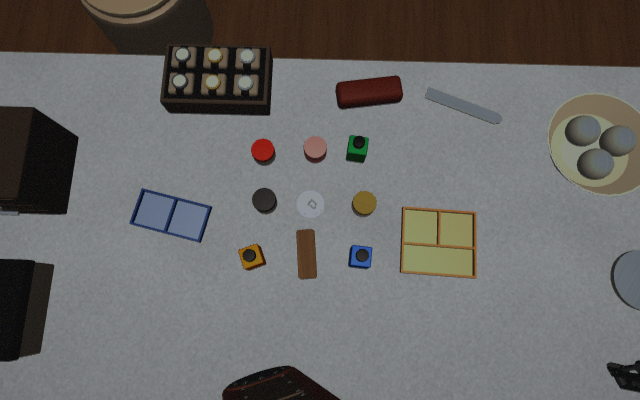

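View pics/scene0.png

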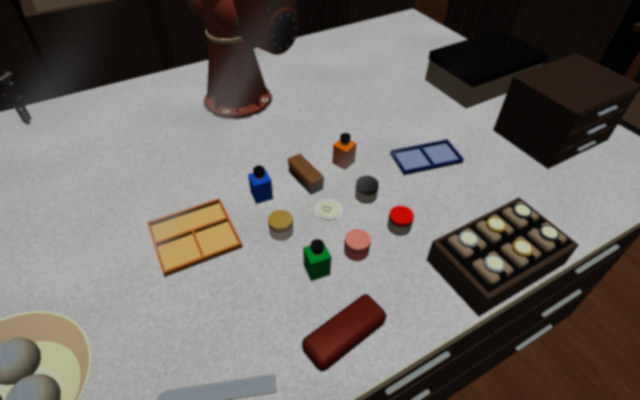

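The top view (columns along −y, rows along −x) shows the blue tray at (171,215) and the tan tray at (438,242). In stock are red (263,151), pink (315,148), green (358,148), black (264,200), dish (310,204), brass (364,203), amber (252,257), brush (306,254) and blue (361,257). The scene view agrees with this.

```bash
cat > h.py <<'E'
from bench import manip
import numpy as np, cv2
N=["brush","red_pot","amber_bottle","green_bottle","brass_jar","blue_bottle","pink_jar","black_pot","tan_tray","blue_tray"]
H=dict(brush=.048,red_pot=.046,amber_bottle=.066,green_bottle=.066,brass_jar=.046,blue_bottle=.066,pink_jar=.046,black_pot=.046,tan_tray=.016,blue_tray=.016)
def foc(f): return 200/np.tan(np.radians(f["fov_y"]/2))
def cloud(f):
    v,u=np.mgrid[0:400,0:640]; z=f["z_map"]; F=foc(f)
    c=np.stack([(u-f["cx"])/F*z,-(v-f["cy"])/F*z,-z],-1); T=f["world_from_camera"]
    return c@T[:3,:3].T+T[:3,3]
def ray(f,u,v,h):
    """world point on plane z=h seen at pixel"""
    T=f["world_from_camera"];F=foc(f)
    d=T[:3,:3]@np.array([(u-f["cx"])/F,-(v-f["cy"])/F,-1]);o=T[:3,3]
    return (o+d*(h-o[2])/d[2])[:2]
def rect(p):
    (c,s,a)=cv2.minAreaRect((p*1000).astype(np.float32)); return np.round(c,1),np.round(s,1),round(a,1)
E
python3 - <<'E'
from h import *
for cam in("top","scene"):
    f=manip.grab_frame(cam);W=cloud(f);ok=f["z_map"]>0
    print(cam,"ok",ok.mean())
    for n in N:
        r=manip.masks_of(f,n)
        if not r: print(n,"none");continue
        m=r[0]["mask"]&ok;P=W[m];zz=P[:,2]
        h=np.percentile(zz,[5,50,75,95]).round(3)
        top=P[abs(zz-H[n])<.006] 
        q=manip.spot_point(f,n)
        b=np.argwhere(m)
        print(n,round(r[0]["score"],2),len(r),"px",b.mean(0).round(0)[::-1],"z",h,len(top),"rect",rect(top[:,:2]) if len(top)>5 else None,"spot",ray(f,*q[0]["xy"],0).round(3) if q else None)
E
```

```text
top ok 0.9958359375
brush 0.63 1 px [306. 254.] z [0.043 0.048 0.049 0.051] 870 rect (array([434.1,   4.7]), array([110.1,  41.7]), 4.9) spot [0.433 0.005]
red_pot 0.74 1 px [263. 152.] z [0.003 0.045 0.047 0.049] 407 rect (array([680.5, 118.4]), array([54.1, 53.2]), 3.8) spot [0.682 0.12 ]
amber_bottle 0.56 1 px [360. 257.] z [0.023 0.067 0.089 0.094] 295 rect (array([ 430.9, -117.7]), array([45.8, 46. ]), 84.6) spot [0.429 0.134]
green_bottle 0.79 2 px [357. 149.] z [0.016 0.066 0.077 0.093] 232 rect (array([ 691.6, -109.7]), array([45.6, 47.3]), 81.7) spot [ 0.687 -0.109]
brass_jar 0.64 1 px [363. 203.] z [0.006 0.046 0.047 0.049] 436 rect (array([ 558.2, -128.2]), array([53.7, 54.2]), 1.2) spot [ 0.552 -0.124]
blue_bottle 0.67 1 px [360. 257.] z [0.013 0.066 0.089 0.094] 293 rect (array([ 430.9, -117.9]), array([46.2, 46. ]), 84.6) spot [ 0.427 -0.115]
pink_jar 0.81 1 px [315. 150.] z [0.017 0.046 0.047 0.049] 372 rect (array([689.5,  -8.9]), array([52.8, 48.1]), 1.6) spot [ 0.697 -0.007]
black_pot 0.92 2 px [264. 201.] z [0.001 0.046 0.047 0.049] 436 rect (array([558.7, 107.7]),
[... 998 characters left out ...]
le 0.91 1 px [260. 184.] z [0.004 0.056 0.066 0.091] 197 rect (array([ 435.1, -118.5]), array([45.9, 48.1]), 84.2) spot [ 0.432 -0.122]
pink_jar 0.59 1 px [357. 244.] z [0.008 0.044 0.045 0.047] 435 rect (array([695.1,  -8.7]), array([53.8, 54.3]), 13.9) spot [ 0.692 -0.005]
black_pot 0.86 1 px [366. 189.] z [0.003 0.042 0.045 0.047] 309 rect (array([562.6, 107.8]), array([54.3, 53.4]), 57.9) spot [0.561 0.105]
tan_tray 0.94 1 px [193. 236.] z [0.001 0.004 0.009 0.016] 1036 rect (array([ 476.5, -306.2]), array([175. , 163.1]), 87.1) spot [ 0.469 -0.306]
blue_tray 0.61 1 px [426. 157.] z [0.001 0.005 0.011 0.016] 480 rect (array([524.3, 335.3]), array([178.6,  94.8]), 76.5) spot [0.515 0.336]
```

```bash
cat >> h.py <<'E'
def go(x,y,z,phi=None,s=None):
    """tool shift (mm) and yaw (deg) to TCP (x,y,z), closing line at phi deg (mod 180)"""
    from scipy.spatial.transform import Rotation as R
    s=s or manip.observe();w=s["ee_rot"];Rm=R.from_quat([w[1],w[2],w[3],w[0]]).as_matrix()
    d=Rm.T@(np.array([x,y,z])-s["position"]);cur=np.degrees(np.arctan2(Rm[1,1],Rm[0,1]))
    t=0 if phi is None else ((cur-phi+90)%180)-90
    print("pos",s["position"].round(4),"closing",cur.round(1),"shift mm",(d*1000).round(1),"yaw",round(t,1),"q6",s["qpos"][5].round(2),"w",round(s["width"],2),"t",s["time"])
E
python3 - <<'E'
from h import *
for cam in("top","scene"):
    f=manip.grab_frame(cam);P=cloud(f).reshape(-1,3)
    P=P[(abs(P[:,0]-.435)<.06)&(abs(P[:,1]-.134)<.05)]
    print(cam,rect(P[abs(P[:,2]-.066)<.006][:,:2]),rect(P[P[:,2]>.086][:,:2]))
go(.437,.004,.18,94.6)
E
```

```text
top (array([424.1, 128.4]), array([46.3, 46.1]), 22.1) (array([423.9, 127.4]), array([26.3, 25.4]), 5.0)
scene (array([429. , 127.1]), array([46.5, 45.9]), 25.6) (array([428.4, 127.9]), array([26.2, 25.5]), 75.8)
pos [ 0.2547 -0.5707  0.2313] closing -66.0 shift mm [ 400.7 -450.6   51.3] yaw 19.4 q6 -0.11 w 1.0 t 2.3
```

Call:
move_arm(
  claw=[1, 1, 1, 1, 1],
  xyz=[
    [0.027, -0.03, 0.003],
    [0.054, -0.06, 0.006],
    [0.081, -0.09, 0.009],
    [0.107, -0.12, 0.012],
    [0.134, -0.15, 0.015],
  ],
  yaw=[0, 0, 0, 0, 0],
  newtons=40,
)

```text
time: 2.72
position: [0.3161, -0.3775, 0.2162]
ee_rot: [0.0, 0.978, 0.208, 0.0]
ft_force: [0.7, 0.6, 0.4]
width: 0.999
gripper_force: 0.0
```

Call:
move_arm(
  claw=[1, 1, 1, 1, 1],
  xyz=[
    [0.027, -0.03, 0.003],
    [0.054, -0.06, 0.006],
    [0.081, -0.09, 0.009],
    [0.107, -0.12, 0.012],
    [0.134, -0.15, 0.015],
  ],
  yaw=[0, 0, 0, 0, 0],
)

```text
time: 3.13
position: [0.3774, -0.1859, 0.2015]
ee_rot: [0.0, 0.978, 0.208, 0.0]
ft_force: [0.8, -0.4, -0.9]
width: 1.004
gripper_force: 0.0
```

Call:
move_arm(
  claw=[1, 1, 1, 1, 1],
  xyz=[
    [0.027, -0.03, 0.003],
    [0.054, -0.06, 0.006],
    [0.081, -0.09, 0.009],
    [0.107, -0.12, 0.012],
    [0.134, -0.15, 0.015],
  ],
  yaw=[4, 8, 12, 16, 19.4],
)

```text
time: 3.55
position: [0.4388, 0.006, 0.1867]
ee_rot: [0.0, 0.999, 0.039, 0.001]
ft_force: [1.7, -0.2, -0.2]
width: 1.0
gripper_force: 0.0
```

```bash
python3 - <<'E'
from h import *
go(.437,.004,.014,94.6)
f=manip.grab_frame("wrist");cv2.imwrite("pics/w1.png",f["color"][:,:,::-1])
W=cloud(f);P=W[(f["z_map"]>0)];T=f["world_from_camera"];print(T[:3,3],T[:3,2])
for n in ("brush","amber_bottle","blue_bottle","black_pot","brass_jar"):
    for r in manip.masks_of(f,n)[:1]:
        P=W[r["mask"]&(f["z_map"]>0)];Q=P[abs(P[:,2]-H[n])<.006];print(n,r["score"],r["bbox"],P[:,2].max(),rect(Q[:,:2]) if len(Q)>9 else 0)
E
```

```text
pos [0.4388 0.006  0.1867] closing -85.5 shift mm [ -2.1   1.8 172.7] yaw -0.1 q6 1.35 w 1.0 t 3.55
[0.50961841 0.01174034 0.3284097 ] [0.27577574 0.02343266 0.96093634]
brush 0.92 [297.6, 122.5, 41.3, 111.1] 0.04914926411945014 (array([438.4,   5.4]), array([109.9,  41.3]), 4.4)
amber_bottle 0.81 [152.8, 147.5, 78.0, 68.1] 0.09259354460289551 (array([427.4, 127.9]), array([46. , 45.5]), 21.7)
black_pot 0.88 [179.4, 0.0, 73.4, 75.1] 0.04771862458784132 (array([561.3, 108.4]), array([53.9, 55. ]), 4.9)
brass_jar 0.82 [430.5, 23.1, 81.1, 69.9] 0.04743963561385689 (array([ 561.1, -126.5]), array([55., 55.]), 77.9)
```

View pics/w1.png

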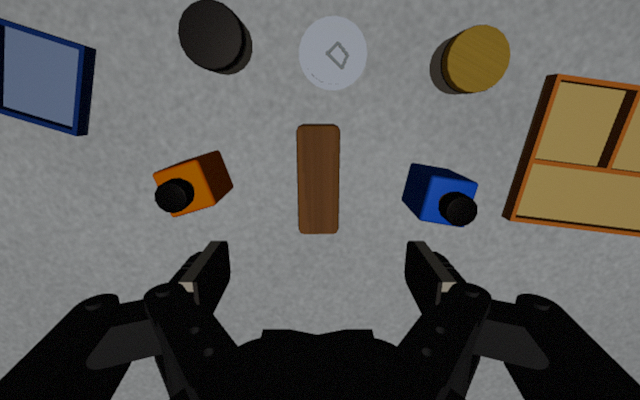

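The wrist view shows the brush centred between the fingers at (318,179), with amber at (192,184) and blue at (440,194). The brush measures (0.438, 0.005) with its top at 48 mm, so the pose is good. I'll grasp it now.

Call:
move_arm(
  claw=[1, 1, 1, 1, 1],
  xyz=[
    [0, 0.001, 0.04],
    [0, 0.001, 0.08],
    [0, 0.001, 0.12],
    [0, 0.001, 0.15],
    [0, 0.001, 0.172],
  ],
  yaw=[0, 0, 0, 0, 0],
)

```text
time: 4.27
position: [0.4361, 0.0013, 0.0116]
ee_rot: [-0.0, 0.999, 0.039, -0.002]
ft_force: [-0.5, -0.0, -0.5]
width: 0.999
gripper_force: 0.0
```

Call:
move_arm(
  claw=[0, -0.5, -1, -1, -1],
  xyz=[
    [0, 0, 0],
    [0, 0, 0],
    [0, 0, 0],
    [0, 0, 0],
    [0, 0, 0],
  ],
  yaw=[0, 0, 0, 0, 0],
)

```text
time: 4.68
position: [0.4409, 0.0023, 0.0166]
ee_rot: [0.001, 0.999, 0.04, 0.003]
ft_force: [1.4, -1.4, 4.4]
width: 0.484
gripper_force: 42.9
```

Call:
move_arm(
  claw=[-1, -1, -1, -1, -1],
  xyz=[
    [0, 0, 0],
    [0, 0, 0],
    [0, 0, 0],
    [0, 0, 0],
    [0, 0, 0],
  ],
  yaw=[0, 0, 0, 0, 0],
)

```text
time: 5.1
position: [0.4409, 0.0024, 0.0166]
ee_rot: [0.001, 0.999, 0.041, 0.002]
ft_force: [-1.2, -2.7, 6.8]
width: 0.484
gripper_force: 43.2
```

Call:
move_arm(
  claw=[-1, -1, -1, -1, -1],
  xyz=[
    [0, 0, -0.01],
    [0, 0, -0.03],
    [0, 0, -0.07],
    [0, 0, -0.11],
    [0, 0, -0.145],
  ],
  yaw=[0, 0, 0, 0, 0],
)

```text
time: 5.52
position: [0.438, 0.0033, 0.1618]
ee_rot: [-0.0, 0.999, 0.041, 0.0]
ft_force: [1.6, -0.6, -0.9]
width: 0.487
gripper_force: 42.2
```

Call:
move_arm(
  claw=[-1, -1, -1, -1, -1],
  xyz=[
    [-0.002, 0.025, 0],
    [-0.006, 0.06, 0],
    [-0.01, 0.1, 0],
    [-0.014, 0.14, 0],
    [-0.018, 0.18, 0],
  ],
  yaw=[-7, -14, -21, -28, -35],
)

```text
time: 5.93
position: [0.4352, -0.163, 0.1601]
ee_rot: [0.0, 0.948, 0.317, 0.0]
ft_force: [1.0, -0.3, -1.0]
width: 0.483
gripper_force: 42.2
```

```bash
python3 -c "
from h import *
go(.4335,-.304,.16,-2.9)"
```

```text
pos [ 0.4352 -0.163   0.1601] closing -53.0 shift mm [-8.620e+01  1.115e+02  1.000e-01] yaw -50.1 q6 0.41 w 0.48 t 5.9333
```

Call:
move_arm(
  claw=[-1, -1, -1, -1, -1],
  xyz=[
    [-0.02, 0.025, 0],
    [-0.04, 0.05, 0],
    [-0.06, 0.075, 0],
    [-0.075, 0.095, 0],
    [-0.075, 0.095, 0],
  ],
  yaw=[-7, -14, -21, -28, -35],
)

```text
time: 6.35
position: [0.4322, -0.2877, 0.1606]
ee_rot: [0.002, 0.81, 0.586, -0.0]
ft_force: [0.0, 0.4, -0.9]
width: 0.488
gripper_force: 42.2
```

Call:
move_arm(
  claw=[-1, -1, -1, -1],
  xyz=[
    [0, 0, 0.01],
    [0, 0, 0.02],
    [0, 0, 0.02],
    [0, 0, 0.02],
  ],
  yaw=[-7, -13, -13, -13],
)

```text
time: 6.68
position: [0.4315, -0.2823, 0.139]
ee_rot: [-0.001, 0.74, 0.672, -0.0]
ft_force: [-0.3, 0.3, -0.8]
width: 0.482
gripper_force: 42.2
```

```bash
python3 - <<'E'
from h import *
go(.4335,-.304,.018,-2.9)
f=manip.grab_frame("wrist");cv2.imwrite("pics/w2.png",f["color"][:,:,::-1])
W=cloud(f)
for n in ("brush","tan_tray"):
    for r in manip.masks_of(f,n)[:1]:
        P=W[r["mask"]&(f["z_map"]>0)];h=.148 if n=="brush" else H[n];Q=P[abs(P[:,2]-h)<.02 if n=="brush" else abs(P[:,2]-h)<.004];print(n,r["score"],r["bbox"],np.percentile(P[:,2],[5,50,95]),rect(Q[:,:2]) if len(Q)>9 else 0)
E
```

```text
pos [ 0.4315 -0.2823  0.139 ] closing -5.5 shift mm [-21.5   4.3 121. ] yaw -2.6 q6 -0.62 w 0.48 t 6.6833
brush 0.68 [265.4, 143.7, 102.6, 188.9] [0.1645545  0.16914794 0.17026278] (array([ 433.2, -269.5]), array([81. , 49.6]), 84.1)
tan_tray 0.91 [277.3, 106.5, 178.5, 176.7] [0.0019987  0.00331284 0.01536612] (array([ 476.8, -305. ]), array([172.9, 157. ]), 87.1)
```

View pics/w2.png

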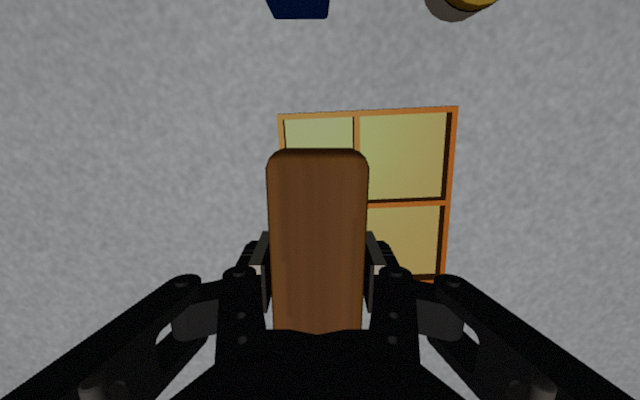

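The wrist view shows the brush in the grip at (317,240), parallel to the tan tray's long compartment, and the tray at (366,195). The brush underside is about 17 mm below the TCP, so I'll set it down.

Call:
move_arm(
  claw=[-1, -1, -1, -1, -1],
  xyz=[
    [-0.022, 0.003, 0.01],
    [-0.022, 0.003, 0.04],
    [-0.022, 0.003, 0.07],
    [-0.022, 0.003, 0.095],
    [-0.022, 0.003, 0.095],
  ],
  yaw=[-2.5, -2.5, -2.5, -2.5, -2.5],
)

```text
time: 7.25
position: [0.4297, -0.3021, 0.0396]
ee_rot: [-0.005, 0.725, 0.689, -0.0]
ft_force: [-1.7, 1.6, -1.9]
width: 0.485
gripper_force: 42.1
```

Call:
move_arm(
  claw=[-1, -1, -1, -1, -1],
  xyz=[
    [0, 0, 0.006],
    [0, 0, 0.012],
    [0, 0, 0.018],
    [0, 0, 0.021],
    [0, 0, 0.023],
  ],
  yaw=[0, 0, 0, 0, 0],
)

```text
time: 7.67
position: [0.4337, -0.3058, 0.0219]
ee_rot: [0.001, 0.725, 0.689, 0.0]
ft_force: [0.3, -0.9, -0.9]
width: 0.486
gripper_force: 42.1
```

```bash
python3 -c "
from h import *
go(.434,-.304,.0205,-2.9);print(manip.observe()['ft_force'])"
```

```text
pos [ 0.4337 -0.3058  0.0219] closing -2.9 shift mm [1.8 0.2 1.4] yaw 0.0 q6 -0.7 w 0.49 t 7.6667
[ 0.29079368 -0.8698253  -0.9293308 ]
```

Call:
move_arm(
  claw=[-1, -1, 0.1, 0.25, 0.25],
  xyz=[
    [0, 0, 0.0015],
    [0, 0, 0.0015],
    [0, 0, 0.0015],
    [0, 0, 0.0015],
    [0, 0, 0.0015],
  ],
  yaw=[0, 0, 0, 0, 0],
)

```text
time: 8.08
position: [0.4335, -0.3056, 0.0201]
ee_rot: [0.0, 0.725, 0.689, 0.0]
ft_force: [-0.1, -0.7, 0.7]
width: 0.627
gripper_force: 0.0
```

Call:
move_arm(
  claw=[0.25, 0.25, 0.25, 0.6, 1],
  xyz=[
    [0, 0, -0.01],
    [0, 0, -0.035],
    [0, 0, -0.07],
    [0, 0, -0.11],
    [0, 0, -0.14],
  ],
  yaw=[0, 0, 0, 0, 0],
)

```text
time: 8.5
position: [0.4338, -0.3059, 0.1634]
ee_rot: [0.002, 0.725, 0.689, 0.0]
ft_force: [0.3, -1.2, 0.4]
width: 0.882
gripper_force: 0.0
```

```bash
cat >> h.py <<'E'
def see(f,n,h,tol=.006):
    W=cloud(f)
    for r in manip.masks_of(f,n)[:1]:
        P=W[r["mask"]&(f["z_map"]>0)];Q=P[abs(P[:,2]-h)<tol]
        print(n,round(r["score"],2),np.round(r["bbox"]),"z",np.percentile(P[:,2],[5,50,95]).round(4),rect(Q[:,:2]) if len(Q)>9 else 0)
E
python3 - <<'E'
from h import *
go(.561,-.1265,.16,-2.9)
f=manip.grab_frame("wrist")
see(f,"brush",.052)
E
```

```text
pos [ 0.4338 -0.3059  0.1634] closing -2.9 shift mm [185.5 118.    3.3] yaw 0.0 q6 -0.7 w 0.88 t 8.5
brush 0.75 [292. 125.  46. 122.] z [0.046  0.0507 0.052 ] (array([ 433.8, -307.6]), array([109.8,  41.6]), 87.1)
```

Call:
move_arm(
  claw=[1, 1, 1, 1, 1],
  xyz=[
    [0.033, 0.021, 0],
    [0.066, 0.042, 0],
    [0.099, 0.063, 0],
    [0.132, 0.084, 0],
    [0.165, 0.105, 0],
  ],
  yaw=[0, 0, 0, 0, 0],
)

```text
time: 9.02
position: [0.5466, -0.1442, 0.1596]
ee_rot: [-0.0, 0.725, 0.689, -0.0]
ft_force: [0.1, -0.4, -0.2]
width: 1.0
gripper_force: 0.0
```

Call:
move_arm(
  claw=[1, 1, 1],
  xyz=[
    [0.0205, 0.013, 0],
    [0.0205, 0.013, 0],
    [0.0205, 0.013, 0],
  ],
  yaw=[0, 0, 0],
)

```text
time: 9.27
position: [0.5603, -0.1247, 0.1594]
ee_rot: [-0.0, 0.724, 0.69, -0.0]
ft_force: [-0.7, -1.0, -0.0]
width: 0.999
gripper_force: 0.0
```

```bash
python3 - <<'E'
from h import *
go(.561,-.1265,.009,-2.9)
f=manip.grab_frame("wrist")
see(f,"brass_jar",.046); see(f,"green_bottle",.066); see(f,"pink_jar",.046)
E
```

```text
pos [ 0.5603 -0.1247  0.1594] closing -2.7 shift mm [ -1.7   0.9 150.4] yaw 0.2 q6 -0.29 w 1.0 t 9.2667
brass_jar 0.6 [288. 152.  60.  66.] z [0.0253 0.0449 0.046 ] (array([ 561. , -126.7]), array([54.4, 54.4]), 87.2)
green_bottle 0.91 [422. 132.  98.  66.] z [0.0113 0.0647 0.0915] (array([ 693.5, -109.3]), array([46.2, 46.5]), 82.7)
pink_jar 0.97 [424.   0.  90.  78.] z [0.0132 0.0446 0.0461] (array([692.8,  -9.3]), array([53. , 55.4]), 88.0)
```

Call:
move_arm(
  claw=[1, 1, 1, 1, 1],
  xyz=[
    [-0.001, 0, 0.04],
    [-0.001, 0, 0.08],
    [-0.001, 0, 0.115],
    [-0.001, 0, 0.14],
    [-0.001, 0, 0.148],
  ],
  yaw=[0, 0, 0, 0, 0],
)

```text
time: 9.88
position: [0.5554, -0.1268, 0.0068]
ee_rot: [-0.004, 0.725, 0.688, -0.002]
ft_force: [-1.3, -0.2, 0.4]
width: 0.996
gripper_force: 0.0
```

Call:
move_arm(
  claw=[0.5, 0, -0.5, -1, -1],
  xyz=[
    [0, 0, 0],
    [0, 0, 0],
    [0, 0, 0],
    [0, 0, 0],
    [0, 0, 0],
  ],
  yaw=[0, 0, 0, 0, 0],
)

```text
time: 10.3
position: [0.5622, -0.1278, 0.0142]
ee_rot: [0.002, 0.725, 0.689, 0.001]
ft_force: [0.3, -0.9, 2.0]
width: 0.645
gripper_force: 43.0
```

Call:
move_arm(
  claw=[-1, -1, -1],
  xyz=[
    [0, 0, 0],
    [0, 0, 0],
    [0, 0, 0],
  ],
  yaw=[0, 0, 0],
)

```text
time: 10.55
position: [0.5622, -0.1278, 0.0141]
ee_rot: [0.002, 0.725, 0.689, 0.001]
ft_force: [-0.3, -0.6, 6.7]
width: 0.643
gripper_force: 43.3
```

Call:
move_arm(
  claw=[-1, -1, -1, -1, -1],
  xyz=[
    [0, 0, -0.01],
    [0, 0, -0.03],
    [0, 0, -0.07],
    [0, 0, -0.11],
    [0, 0, -0.15],
  ],
  yaw=[0, 0, 0, 0, 0],
)

```text
time: 10.97
position: [0.5589, -0.1263, 0.1627]
ee_rot: [-0.001, 0.725, 0.689, -0.0]
ft_force: [0.5, -1.1, -1.1]
width: 0.641
gripper_force: 42.9
```

```bash
python3 - <<'E'
from h import *
go(.514,.2935,.16,-13.4)
E
```

```text
pos [ 0.5589 -0.1263  0.1627] closing -2.9 shift mm [417.  -65.8   3.3] yaw 10.5 q6 -0.29 w 0.64 t 10.9667
```

Call:
move_arm(
  claw=[-1, -1, -1, -1, -1],
  xyz=[
    [0.03, -0.005, 0],
    [0.07, -0.011, 0],
    [0.11, -0.017, 0],
    [0.15, -0.024, 0],
    [0.19, -0.03, 0],
  ],
  yaw=[0, 0, 0, 0, 0],
)

```text
time: 11.38
position: [0.5385, 0.066, 0.162]
ee_rot: [-0.0, 0.725, 0.689, -0.0]
ft_force: [0.6, 0.5, -2.2]
width: 0.641
gripper_force: 43.1
```

Call:
move_arm(
  claw=[-1, -1, -1, -1, -1],
  xyz=[
    [0.04, -0.006, 0],
    [0.08, -0.012, 0],
    [0.12, -0.018, 0],
    [0.15, -0.024, 0],
    [0.17, -0.027, 0],
  ],
  yaw=[0, 0, 0, 5, 10],
)

```text
time: 11.8
position: [0.5195, 0.2387, 0.1618]
ee_rot: [-0.001, 0.782, 0.623, -0.0]
ft_force: [0.3, -0.0, -1.6]
width: 0.641
gripper_force: 43.1
```

Call:
move_arm(
  claw=[-1, -1, -1, -1],
  xyz=[
    [0.01, 0, 0],
    [0.02, 0, 0],
    [0.02, 0, 0],
    [0.02, 0, 0],
  ],
  yaw=[0, 0, 0, 0],
)

```text
time: 12.13
position: [0.5261, 0.2542, 0.1617]
ee_rot: [0.0, 0.782, 0.624, -0.0]
ft_force: [-0.1, -0.6, -1.3]
width: 0.641
gripper_force: 43.0
```

```bash
python3 - <<'E'
from h import *
go(.514,.2935,.018,-13.4)
f=manip.grab_frame("wrist");cv2.imwrite("pics/w3.png",f["color"][:,:,::-1])
see(f,"blue_tray",.016,.004);see(f,"brass_jar",manip.observe()["position"][2]+.032)
E
```

```text
pos [0.5261 0.2542 0.1617] closing -12.8 shift mm [ 35.8 -20.5 143.7] yaw 0.6 q6 0.55 w 0.64 t 12.1333
blue_tray 0.65 [240.   0. 108. 187.] z [0.0017 0.0031 0.0152] (array([522.9, 330.9]), array([167.5,  90.3]), 76.9)
brass_jar 0.95 [254. 187. 130. 147.] z [0.1631 0.1925 0.1935] (array([526.9, 255.5]), array([55.2, 55.4]), 30.7)
```

View pics/w3.png

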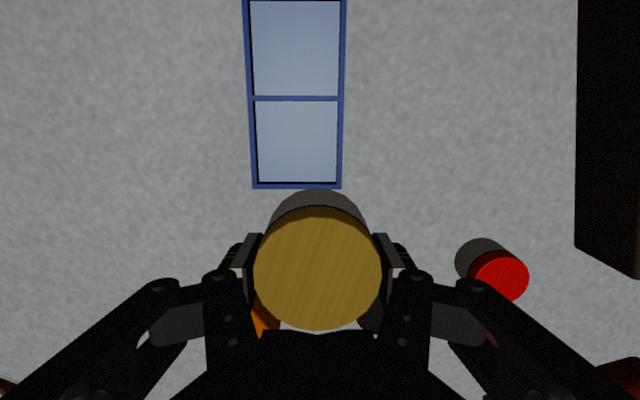

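The wrist view shows the brass jar held upright at (318,265) and the blue tray ahead at (296,95), aligned with it. The jar underside is about 13.5 mm below the TCP.

Call:
move_arm(
  claw=[-1, -1, -1, -1, -1],
  xyz=[
    [0.03, -0.017, 0],
    [0.036, -0.0205, 0.03],
    [0.036, -0.0205, 0.065],
    [0.036, -0.0205, 0.1],
    [0.036, -0.0205, 0.12],
  ],
  yaw=[0.6, 0.6, 0.6, 0.6, 0.6],
)

```text
time: 12.7
position: [0.5115, 0.2926, 0.038]
ee_rot: [-0.001, 0.785, 0.619, -0.003]
ft_force: [-0.8, -0.6, -1.9]
width: 0.646
gripper_force: 43.1
```

Call:
move_arm(
  claw=[-1, -1, -1, -1, -1],
  xyz=[
    [0, 0, 0.006],
    [0, 0, 0.012],
    [0, 0, 0.018],
    [0, 0, 0.021],
    [0, 0, 0.021],
  ],
  yaw=[0, 0, 0, 0, 0],
)

```text
time: 13.12
position: [0.5149, 0.2947, 0.0218]
ee_rot: [0.0, 0.785, 0.619, 0.001]
ft_force: [-0.5, -0.5, -1.9]
width: 0.645
gripper_force: 43.0
```

```bash
python3 -c "
from h import *
go(.514,.2935,.0175,-13.4);print(manip.observe()['ft_force'])"
```

```text
pos [0.5149 0.2947 0.0218] closing -13.5 shift mm [-1.4 -0.6  4.3] yaw -0.1 q6 0.64 w 0.64 t 13.1167
[-0.51765024 -0.5377963  -1.89598342]
```

Call:
move_arm(
  claw=[-1, -1, -1, 0.4, 0.55],
  xyz=[
    [0, 0, 0.002],
    [0, 0, 0.004],
    [0, 0, 0.004],
    [0, 0, 0.004],
    [0, 0, 0.004],
  ],
  yaw=[0, 0, 0, 0, 0],
)

```text
time: 13.53
position: [0.5142, 0.2948, 0.0174]
ee_rot: [0.0, 0.785, 0.619, 0.0]
ft_force: [-0.0, 0.3, 0.4]
width: 0.775
gripper_force: 0.0
```

Call:
move_arm(
  claw=[0.55, 0.55, 0.55, 1, 1],
  xyz=[
    [0, 0, -0.005],
    [0, 0, -0.03],
    [0, 0, -0.07],
    [0, 0, -0.11],
    [0, 0, -0.14],
  ],
  yaw=[0, 0, 0, 0, 0],
)

```text
time: 13.95
position: [0.5147, 0.295, 0.1604]
ee_rot: [0.0, 0.785, 0.619, 0.002]
ft_force: [0.7, -0.2, 1.0]
width: 0.998
gripper_force: 0.0
```

```bash
python3 - <<'E'
from h import *
go(.6825,.118,.15,-13.4)
f=manip.grab_frame("wrist");see(f,"brass_jar",.05);see(f,"blue_tray",.016,.004)
E
```

```text
pos [0.5147 0.295  0.1604] closing -13.5 shift mm [-133.1  204.4   10.7] yaw -0.1 q6 0.64 w 1.0 t 13.95
brass_jar 0.65 [287. 150.  62.  67.] z [0.0356 0.0489 0.05  ] (array([515.6, 296.9]), array([54.7, 54. ]), 60.7)
blue_tray 0.59 [265.  39. 101. 186.] z [0.0018 0.0033 0.0155] (array([523.9, 334.8]), array([175.5,  90.3]), 76.9)
```

Call:
move_arm(
  claw=[1, 1, 1, 1, 1],
  xyz=[
    [-0.02, 0.03, 0],
    [-0.04, 0.062, 0],
    [-0.06, 0.094, 0],
    [-0.08, 0.125, 0],
    [-0.1, 0.155, 0],
  ],
  yaw=[7, 14, 21, 28, 35],
)

```text
time: 14.52
position: [0.6409, 0.1597, 0.1546]
ee_rot: [-0.0, 0.936, 0.352, -0.002]
ft_force: [0.4, -0.1, -0.2]
width: 1.002
gripper_force: 0.0
```

Call:
move_arm(
  claw=[1, 1, 1, 1, 1],
  xyz=[
    [0, 0.01, 0],
    [0, 0.02, 0],
    [0, 0.02, 0],
    [0, 0.02, 0],
    [0, 0.02, 0],
  ],
  yaw=[7, 14, 21, 28, 35],
)

```text
time: 14.93
position: [0.6531, 0.1455, 0.1541]
ee_rot: [0.0, 0.999, 0.054, -0.002]
ft_force: [-0.1, 1.0, 0.4]
width: 0.995
gripper_force: 0.0
```

Call:
move_arm(
  claw=[1, 1, 1, 1],
  xyz=[
    [0, 0, 0],
    [0, 0, 0],
    [0, 0, 0],
    [0, 0, 0],
  ],
  yaw=[7, 9.4, 9.4, 9.4],
)

```text
time: 15.27
position: [0.6533, 0.1461, 0.1549]
ee_rot: [0.0, 1.0, -0.024, -0.002]
ft_force: [-0.4, -0.1, 0.1]
width: 1.001
gripper_force: 0.0
```

```bash
python3 - <<'E'
from h import *
f=manip.grab_frame("wrist");see(f,"red_pot",.046);cv2.imwrite("pics/w4.png",f["color"][:,:,::-1])
go(.6825,.118,.0115,-92.9)
E
```

```text
red_pot 0.66 [309. 118.  73.  68.] z [0.0412 0.0449 0.046 ] (array([685.3, 118.7]), array([54.6, 54.6]), 87.1)
pos [0.6538 0.1462 0.1556] closing -92.8 shift mm [ 30.3  26.7 144.1] yaw 0.1 q6 1.74 w 1.0 t 15.3667
```

View pics/w4.png

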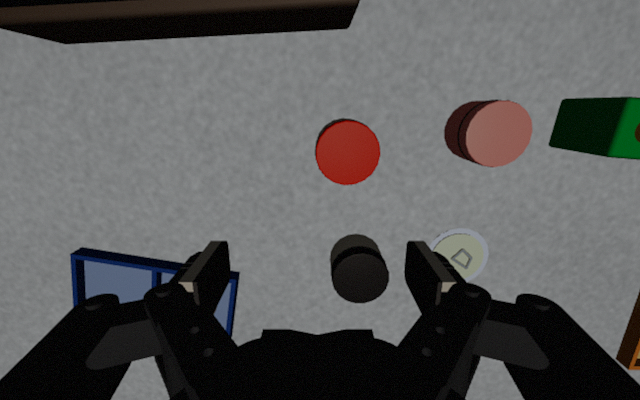

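The wrist view shows the red pot at (348,151), clear of the pink jar (488,133), the black pot (359,268) and the egg box at the top edge. I'll grasp it at about (0.685, 0.118).

Call:
move_arm(
  claw=[1, 1, 1, 1, 1],
  xyz=[
    [0.025, 0.022, 0],
    [0.031, 0.027, 0.01],
    [0.031, 0.027, 0.05],
    [0.031, 0.027, 0.09],
    [0.031, 0.027, 0.12],
  ],
  yaw=[0, 0, 0, 0, 0],
)

```text
time: 15.78
position: [0.6829, 0.1172, 0.0337]
ee_rot: [0.0, 1.0, -0.025, -0.001]
ft_force: [-0.9, 1.1, -0.9]
width: 1.002
gripper_force: 0.0
```

Call:
move_arm(
  claw=[1, 1, 0.3, -0.5, -1],
  xyz=[
    [0, 0, 0.015],
    [0, 0, 0.023],
    [0, 0, 0.023],
    [0, 0, 0.023],
    [0, 0, 0.023],
  ],
  yaw=[0, 0, 0, 0, 0],
)

```text
time: 16.2
position: [0.6868, 0.1181, 0.0171]
ee_rot: [-0.0, 1.0, -0.025, 0.003]
ft_force: [0.7, 0.1, 0.2]
width: 0.644
gripper_force: 42.4
```

Call:
move_arm(
  claw=[-1, -1, -1, -1, -1],
  xyz=[
    [0, 0, 0],
    [0, 0, 0],
    [0, 0, 0],
    [0, 0, 0],
    [0, 0, 0],
  ],
  yaw=[0, 0, 0, 0, 0],
)

```text
time: 16.62
position: [0.6865, 0.1179, 0.0168]
ee_rot: [-0.0, 1.0, -0.025, 0.002]
ft_force: [0.0, 0.2, 6.4]
width: 0.639
gripper_force: 43.1
```

Call:
move_arm(
  claw=[-1, -1, -1, -1, -1],
  xyz=[
    [0, 0, -0.01],
    [0, 0, -0.03],
    [0, 0, -0.07],
    [0, 0, -0.11],
    [0, 0, -0.15],
  ],
  yaw=[0, 0, 0, 0, 0],
)

```text
time: 17.03
position: [0.6825, 0.1175, 0.1641]
ee_rot: [0.0, 1.0, -0.025, -0.002]
ft_force: [0.6, -0.4, -1.4]
width: 0.646
gripper_force: 42.8
```

```bash
python3 - <<'E'
from h import *
go(.508,-.350,.16,-92.9)
E
```

```text
pos [0.6825 0.1175 0.1641] closing -92.9 shift mm [-150.8  475.7    4.9] yaw 0.0 q6 1.69 w 0.65 t 17.0333
```

Call:
move_arm(
  claw=[-1, -1, -1, -1, -1],
  xyz=[
    [-0.009, 0.028, 0],
    [-0.021, 0.066, 0],
    [-0.033, 0.104, 0],
    [-0.045, 0.142, 0],
    [-0.057, 0.18, 0],
  ],
  yaw=[0, 0, 0, 0, 0],
)

```text
time: 17.45
position: [0.6164, -0.0603, 0.1636]
ee_rot: [-0.0, 1.0, -0.025, -0.001]
ft_force: [0.6, -0.5, -2.4]
width: 0.647
gripper_force: 42.9
```

Call:
move_arm(
  claw=[-1, -1, -1, -1, -1],
  xyz=[
    [-0.012, 0.038, 0],
    [-0.024, 0.076, 0],
    [-0.036, 0.114, 0],
    [-0.048, 0.152, 0],
    [-0.06, 0.19, 0],
  ],
  yaw=[0, 0, 0, 0, 0],
)

```text
time: 17.87
position: [0.547, -0.2471, 0.1636]
ee_rot: [-0.0, 1.0, -0.025, -0.001]
ft_force: [0.6, 0.4, -2.5]
width: 0.642
gripper_force: 42.9
```

Call:
move_arm(
  claw=[-1, -1, -1, -1, -1],
  xyz=[
    [-0.012, 0.038, 0],
    [-0.022, 0.07, 0],
    [-0.032, 0.1, 0],
    [-0.032, 0.1, 0],
    [-0.032, 0.1, 0],
  ],
  yaw=[0, 0, 0, 0, 0],
)

```text
time: 18.28
position: [0.5104, -0.3455, 0.1636]
ee_rot: [-0.001, 1.0, -0.027, -0.0]
ft_force: [-0.2, -0.3, -1.7]
width: 0.644
gripper_force: 43.0
```

```bash
python3 - <<'E'
from h import *
f=manip.grab_frame("wrist");cv2.imwrite("pics/w5.png",f["color"][:,:,::-1]);see(f,"tan_tray",.016,.004);z=manip.observe()["position"][2];print(z);see(f,"red_pot",z+.032)
go(.508,-.350,.02,-92.9)
E
```

```text
tan_tray 0.95 [186. 137. 184. 139.] z [0.0018 0.0031 0.0152] (array([ 482.5, -306.2]), array([175.5, 147.2]), 87.2)
0.16339354332983486
pos [ 0.5117 -0.3429  0.1635] closing -92.8 shift mm [ -3.3   7.4 143.4] yaw 0.1 q6 0.92 w 0.64 t 18.4333
```

View pics/w5.png

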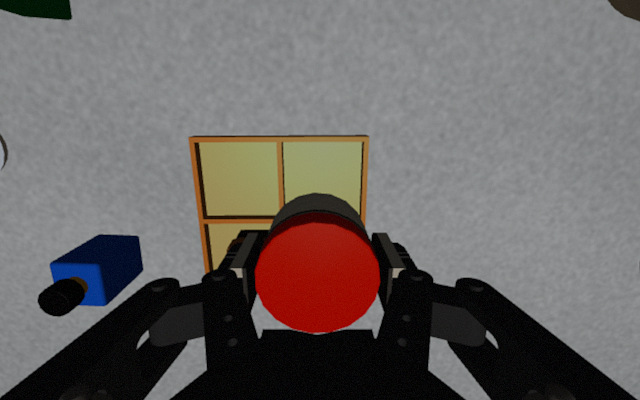

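The wrist view shows the red pot held at (318,272), over the tan tray's −y small compartment near (322,180). I'll lower it.

Call:
move_arm(
  claw=[-1, -1, -1, -1, -1],
  xyz=[
    [-0.003, 0.007, 0.01],
    [-0.003, 0.007, 0.04],
    [-0.003, 0.007, 0.075],
    [-0.003, 0.007, 0.105],
    [-0.003, 0.007, 0.12],
  ],
  yaw=[0, 0, 0, 0, 0],
)

```text
time: 18.85
position: [0.5058, -0.3477, 0.0384]
ee_rot: [-0.003, 1.0, -0.024, -0.003]
ft_force: [-0.6, 0.2, -2.7]
width: 0.641
gripper_force: 43.0
```

Call:
move_arm(
  claw=[-1, -1, -1, -1, -1],
  xyz=[
    [0, 0, 0.006],
    [0, 0, 0.012],
    [0, 0, 0.018],
    [0, 0, 0.02],
    [0, 0, 0.02],
  ],
  yaw=[0, 0, 0, 0, 0],
)

```text
time: 19.27
position: [0.5091, -0.3514, 0.0245]
ee_rot: [0.0, 1.0, -0.025, 0.001]
ft_force: [0.2, 0.1, -1.1]
width: 0.643
gripper_force: 43.0
```

```bash
python3 -c "
from h import *
go(.508,-.350,.0205,-92.9);print(manip.observe()['ft_force'])
f=manip.grab_frame('wrist');W=cloud(f);p=W[240:300,290:345];print(np.median(p[...,2]))"
```

```text
pos [ 0.5091 -0.3514  0.0245] closing -92.9 shift mm [-1.2 -1.4  4. ] yaw 0.0 q6 0.9 w 0.64 t 19.2667
[ 0.20242591  0.10535131 -1.09482015]
0.05265499243332882
```

Call:
move_arm(
  claw=[-1, -1, -1, 0.4, 0.55],
  xyz=[
    [0, 0, 0.0015],
    [0, 0, 0.003],
    [0, 0, 0.003],
    [0, 0, 0.003],
    [0, 0, 0.003],
  ],
  yaw=[0, 0, 0, 0, 0],
)

```text
time: 19.73
position: [0.5089, -0.3514, 0.0214]
ee_rot: [0.0, 1.0, -0.025, 0.0]
ft_force: [0.9, 0.3, 0.7]
width: 0.776
gripper_force: 0.0
```

Call:
move_arm(
  claw=[0.55, 0.55, 0.55, 1, 1],
  xyz=[
    [0, 0, -0.005],
    [0, 0, -0.03],
    [0, 0, -0.07],
    [0, 0, -0.11],
    [0, 0, -0.14],
  ],
  yaw=[0, 0, 0, 0, 0],
)

```text
time: 20.15
position: [0.5095, -0.352, 0.165]
ee_rot: [0.001, 1.0, -0.025, 0.002]
ft_force: [1.7, -0.3, 1.0]
width: 0.999
gripper_force: 0.0
```

```bash
python3 - <<'E'
from h import *
f=manip.grab_frame("wrist");see(f,"red_pot",.05);see(f,"brush",.052)
go(.6935,-.1095,.16,-7.5)
E
```

```text
red_pot 0.93 [284. 155.  63.  67.] z [0.0352 0.0488 0.0499] (array([ 507.6, -351.1]), array([54. , 53.1]), 3.5)
brush 0.62 [228. 227. 104.  57.] z [0.0115 0.0501 0.0516] (array([ 435.5, -313.9]), array([101.3,  40.9]), 87.2)
pos [ 0.5111 -0.3533  0.1663] closing -92.9 shift mm [ 169.9 -252.7    6.1] yaw -85.4 q6 0.9 w 1.0 t 20.3
```

Call:
move_arm(
  claw=[1, 1, 1, 1, 1],
  xyz=[
    [0.02, -0.03, 0],
    [0.041, -0.061, 0],
    [0.062, -0.092, 0],
    [0.083, -0.123, 0],
    [0.104, -0.155, 0],
  ],
  yaw=[-7, -14, -21, -28, -35],
)

```text
time: 20.72
position: [0.6196, -0.1998, 0.1588]
ee_rot: [-0.001, 0.96, 0.279, -0.001]
ft_force: [-0.2, -0.9, 0.4]
width: 0.996
gripper_force: 0.0
```

Call:
move_arm(
  claw=[0.6, 0.6, 0.6, 0.6, 0.6],
  xyz=[
    [0, 0, 0],
    [0, 0, 0],
    [0, 0, 0],
    [0, 0, 0],
    [0, 0, 0],
  ],
  yaw=[-7, -14, -21, -28, -35],
)

```text
time: 21.13
position: [0.6189, -0.2006, 0.1586]
ee_rot: [-0.002, 0.831, 0.556, -0.001]
ft_force: [-0.3, -0.0, 0.0]
width: 0.798
gripper_force: 0.0
```

Call:
move_arm(
  claw=[0.6, 0.6, 0.6, 0.6],
  xyz=[
    [0, 0, 0],
    [0, 0, 0],
    [0, 0, 0],
    [0, 0, 0],
  ],
  yaw=[-7, -14, -15.4, -15.4],
)

```text
time: 21.47
position: [0.6191, -0.201, 0.1591]
ee_rot: [-0.001, 0.752, 0.659, -0.001]
ft_force: [-0.1, 0.5, 0.1]
width: 0.8
gripper_force: 0.0
```

```bash
python3 - <<'E'
from h import *
f=manip.grab_frame("wrist");see(f,"green_bottle",.066);see(f,"pink_jar",.046);cv2.imwrite("pics/w6.png",f["color"][:,:,::-1])
go(.6935,-.1095,.026,-7.5)
E
```

```text
green_bottle 0.85 [357.  30.  80.  69.] z [0.0247 0.0652 0.0916] (array([ 694.1, -109.2]), array([45.8, 46.3]), 82.5)
pos [ 0.6197 -0.2013  0.1601] closing -7.6 shift mm [100.7  61.2 134.1] yaw -0.1 q6 -0.29 w 0.8 t 21.6167
```

View pics/w6.png

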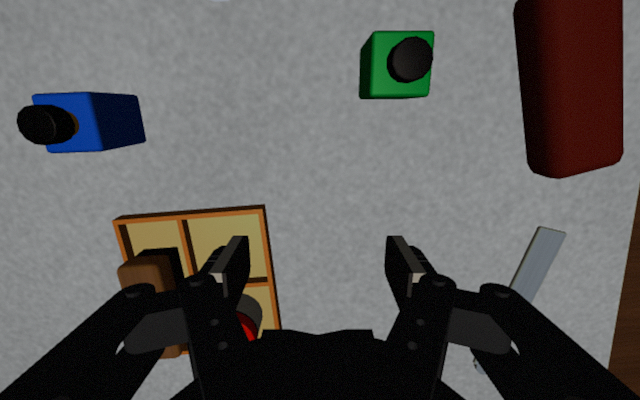

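The wrist view shows the green bottle square to the gripper at (397,65), with the dark red roll well clear at (568,85). I'll grasp the bottle now.

Call:
move_arm(
  claw=[0.6, 0.6, 0.6, 0.6, 0.6],
  xyz=[
    [0.033, 0.02, 0],
    [0.066, 0.04, 0],
    [0.095, 0.058, 0],
    [0.101, 0.061, 0],
    [0.101, 0.061, 0],
  ],
  yaw=[0, 0, 0, 0, 0],
)

```text
time: 22.03
position: [0.6948, -0.1069, 0.1606]
ee_rot: [-0.0, 0.751, 0.66, 0.0]
ft_force: [0.5, -0.4, -1.1]
width: 0.802
gripper_force: 0.0
```

Call:
move_arm(
  claw=[0.6, 0.6, 0.6, 0.6, 0.6],
  xyz=[
    [0, 0, 0.03],
    [0, 0, 0.065],
    [0, 0, 0.1],
    [0, 0, 0.125],
    [0, 0, 0.131],
  ],
  yaw=[0, 0, 0, 0, 0],
)

```text
time: 22.45
position: [0.6878, -0.1095, 0.0231]
ee_rot: [-0.005, 0.752, 0.659, -0.004]
ft_force: [-1.0, -0.1, 0.2]
width: 0.8
gripper_force: 0.0
```

Call:
move_arm(
  claw=[0.3, 0, -0.5, -1, -1],
  xyz=[
    [0, 0, 0],
    [0, 0, 0],
    [0, 0, 0],
    [0, 0, 0],
    [0, 0, 0],
  ],
  yaw=[0, 0, 0, 0, 0],
)

```text
time: 22.87
position: [0.695, -0.1097, 0.0319]
ee_rot: [0.001, 0.752, 0.659, 0.001]
ft_force: [0.7, -0.3, -1.6]
width: 0.536
gripper_force: 45.5
```

Call:
move_arm(
  claw=[-1, -1, -1],
  xyz=[
    [0, 0, 0],
    [0, 0, 0],
    [0, 0, 0],
  ],
  yaw=[0, 0, 0],
)

```text
time: 23.12
position: [0.6942, -0.1093, 0.0307]
ee_rot: [0.0, 0.752, 0.66, 0.0]
ft_force: [-0.8, 0.4, 0.8]
width: 0.534
gripper_force: 45.8
```

Call:
move_arm(
  claw=[-1, -1, -1, -1, -1],
  xyz=[
    [0, 0, -0.01],
    [0, 0, -0.03],
    [0, 0, -0.07],
    [0, 0, -0.11],
    [0, 0, -0.15],
  ],
  yaw=[0, 0, 0, 0, 0],
)

```text
time: 23.53
position: [0.6929, -0.109, 0.181]
ee_rot: [-0.001, 0.752, 0.66, -0.0]
ft_force: [1.6, -0.1, -2.3]
width: 0.532
gripper_force: 45.6
```

```bash
python3 - <<'E'
from h import *
go(.5335,.377,.18,-13.3)
E
```

```text
pos [ 0.6929 -0.109   0.181 ] closing -7.5 shift mm [ 461.1 -221.2    1.5] yaw 5.8 q6 -0.13 w 0.53 t 23.5333
```

Call:
move_arm(
  claw=[-1, -1, -1, -1, -1],
  xyz=[
    [0.025, -0.012, 0],
    [0.06, -0.029, 0],
    [0.095, -0.046, 0],
    [0.13, -0.063, 0],
    [0.166, -0.08, 0],
  ],
  yaw=[0, 0, 0, 0, 0],
)

```text
time: 23.95
position: [0.6351, 0.0669, 0.1805]
ee_rot: [0.0, 0.752, 0.659, 0.0]
ft_force: [0.8, -0.6, -1.8]
width: 0.53
gripper_force: 45.8
```

Call:
move_arm(
  claw=[-1, -1, -1, -1, -1],
  xyz=[
    [0.036, -0.017, 0],
    [0.072, -0.034, 0],
    [0.108, -0.051, 0],
    [0.144, -0.068, 0],
    [0.18, -0.086, 0],
  ],
  yaw=[0, 0, 0, 0, 0],
)

```text
time: 24.37
position: [0.5732, 0.2571, 0.1806]
ee_rot: [0.0, 0.752, 0.66, 0.0]
ft_force: [0.7, -0.6, -2.7]
width: 0.531
gripper_force: 45.8
```

Call:
move_arm(
  claw=[-1, -1, -1, -1, -1],
  xyz=[
    [0.036, -0.017, 0],
    [0.06, -0.029, 0],
    [0.075, -0.036, 0],
    [0.075, -0.036, 0],
    [0.075, -0.036, 0],
  ],
  yaw=[0, 3, 5.8, 5.8, 5.8],
)

```text
time: 24.78
position: [0.5476, 0.3352, 0.1802]
ee_rot: [0.0, 0.783, 0.622, -0.0]
ft_force: [-0.1, 0.2, -2.6]
width: 0.534
gripper_force: 45.7
```

```bash
python3 - <<'E'
from h import *
f=manip.grab_frame("wrist");cv2.imwrite("pics/w7.png",f["color"][:,:,::-1]);see(f,"blue_tray",.016,.004);z=manip.observe()["position"][2];print(z);see(f,"green_bottle",z+.036);see(f,"brass_jar",.05)
go(.5335,.377,.034,-13.2)
E
```

```text
blue_tray 0.87 [248.  96.  89. 136.] z [0.0018 0.0033 0.0155] (array([527.1, 349.2]), array([144. ,  90.2]), 76.9)
0.18003401996767188
green_bottle 0.86 [262. 188. 116. 147.] z [0.1693 0.2146 0.2409] (array([548.4, 336.9]), array([45.9, 46.1]), 77.2)
pos [0.5487 0.3331 0.1799] closing -13.3 shift mm [ 39.2 -25.  145.9] yaw -0.1 q6 0.67 w 0.53 t 24.9833
```

View pics/w7.png

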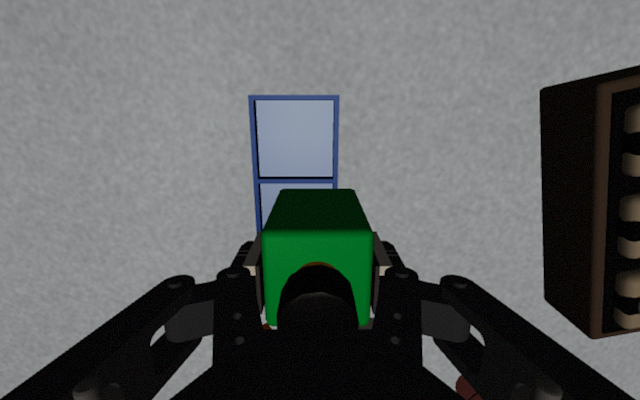

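The wrist view shows the green bottle held upright at (317,255), with the free blue-tray compartment at (294,138). I'll lower it there.

Call:
move_arm(
  claw=[-1, -1, -1, -1, -1],
  xyz=[
    [0.03, -0.019, 0],
    [0.039, -0.0245, 0.01],
    [0.039, -0.0245, 0.045],
    [0.039, -0.0245, 0.085],
    [0.039, -0.0245, 0.12],
  ],
  yaw=[0, 0, 0, 0, 0],
)

```text
time: 25.4
position: [0.5339, 0.3775, 0.0589]
ee_rot: [0.0, 0.784, 0.621, 0.001]
ft_force: [-0.2, 0.1, -3.4]
width: 0.531
gripper_force: 45.8
```

Call:
move_arm(
  claw=[-1, -1, -1, -1, -1],
  xyz=[
    [0, 0, 0.007],
    [0, 0, 0.014],
    [0, 0, 0.02],
    [0, 0, 0.022],
    [0, 0, 0.022],
  ],
  yaw=[0, 0, 0, 0, 0],
)

```text
time: 25.82
position: [0.535, 0.3786, 0.0398]
ee_rot: [0.0, 0.784, 0.621, 0.002]
ft_force: [-0.2, -0.3, -1.9]
width: 0.533
gripper_force: 45.5
```

```bash
python3 - <<'E'
from h import *
go(.5335,.377,.035,-13.2)
f=manip.grab_frame("wrist");z=manip.observe()["position"][2];see(f,"green_bottle",z+.035)
E
```

```text
pos [0.535  0.3786 0.0398] closing -13.3 shift mm [-1.9 -1.1  4.8] yaw -0.1 q6 0.74 w 0.53 t 25.8167
green_bottle 0.64 [260. 188. 116. 149.] z [0.0299 0.0743 0.1005] (array([535.8, 380.2]), array([45.8, 45.9]), 77.1)
```

Call:
move_arm(
  claw=[-1, -1, -1, 0.2, 0.35],
  xyz=[
    [-0.002, -0.001, 0.002],
    [-0.002, -0.001, 0.0047],
    [-0.002, -0.001, 0.0047],
    [-0.002, -0.001, 0.0047],
    [-0.002, -0.001, 0.0047],
  ],
  yaw=[0, 0, 0, 0, 0],
)

```text
time: 26.33
position: [0.5321, 0.3765, 0.0337]
ee_rot: [0.0, 0.784, 0.621, 0.0]
ft_force: [0.7, -1.0, -0.2]
width: 0.673
gripper_force: 0.0
```

Call:
move_arm(
  claw=[0.35, 0.35, 0.35, 0.5, 0.6],
  xyz=[
    [0, 0, -0.005],
    [0, 0, -0.03],
    [0, 0, -0.07],
    [0, 0, -0.11],
    [0, 0, -0.145],
  ],
  yaw=[0, 0, 0, 0, 0],
)

```text
time: 26.75
position: [0.532, 0.3764, 0.1806]
ee_rot: [0.0, 0.784, 0.621, 0.0]
ft_force: [0.4, -0.2, 1.3]
width: 0.799
gripper_force: 0.0
```

```bash
python3 - <<'E'
from h import *
f=manip.grab_frame("wrist");see(f,"green_bottle",.07);see(f,"brass_jar",.05)
go(.4274,.128,.17,-67.2)
E
```

```text
green_bottle 0.6 [294. 152.  54.  58.] z [0.0244 0.0691 0.0956] (array([533.9, 378.4]), array([45.8, 46. ]), 76.4)
brass_jar 0.91 [291. 219.  55.  67.] z [0.0128 0.0487 0.05  ] (array([515.9, 296.7]), array([54.9, 55.2]), 26.4)
pos [0.5349 0.3781 0.1842] closing -13.3 shift mm [-268.1  -47.3   11.9] yaw 53.9 q6 0.74 w 0.8 t 26.9
```

Call:
move_arm(
  claw=[0.6, 0.6, 0.6, 0.6, 0.6],
  xyz=[
    [-0.035, -0.006, 0],
    [-0.07, -0.012, 0],
    [-0.11, -0.019, 0],
    [-0.145, -0.025, 0],
    [-0.18, -0.031, 0],
  ],
  yaw=[7, 14, 21, 28, 35],
)

```text
time: 27.32
position: [0.4579, 0.2064, 0.1759]
ee_rot: [-0.0, 0.935, 0.354, -0.002]
ft_force: [-0.3, -0.3, -0.9]
width: 0.798
gripper_force: 0.0
```

Call:
move_arm(
  claw=[0.6, 0.6, 0.6, 0.6, 0.6],
  xyz=[
    [0, 0, 0],
    [0, 0, 0],
    [0, 0, 0],
    [0, 0, 0],
    [0, 0, 0],
  ],
  yaw=[7, 14, 19, 19, 19],
)

```text
time: 27.73
position: [0.4593, 0.2078, 0.1768]
ee_rot: [0.0, 0.98, 0.198, -0.001]
ft_force: [0.6, 0.1, -0.1]
width: 0.799
gripper_force: 0.0
```

```bash
python3 - <<'E'
from h import *
f=manip.grab_frame("wrist");see(f,"amber_bottle",.066);cv2.imwrite("pics/w8.png",f["color"][:,:,::-1])
go(.4274,.128,.029,-67.2)
E
```

```text
amber_bottle 0.8 [351. 204.  52.  75.] z [0.01   0.0637 0.091 ] (array([428.1, 129.6]), array([44.9, 46.3]), 22.4)
pos [0.4598 0.2082 0.1773] closing -67.2 shift mm [-60.7  61.3 148.3] yaw 0.0 q6 1.46 w 0.8 t 27.8333
```

View pics/w8.png

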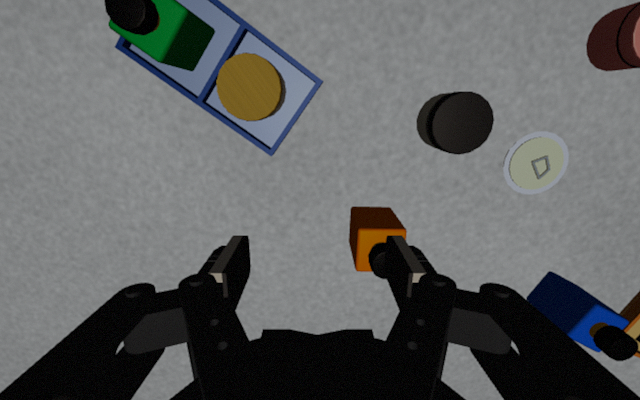

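The wrist view shows the blue tray filled correctly (green at (150,30), brass at (251,87)) and the amber bottle square to the gripper at (378,240). I'll grasp amber.

Call:
move_arm(
  claw=[0.6, 0.6, 0.6, 0.6, 0.6],
  xyz=[
    [-0.025, 0.025, 0],
    [-0.045, 0.046, 0],
    [-0.06, 0.061, 0],
    [-0.06, 0.061, 0],
    [-0.06, 0.061, 0],
  ],
  yaw=[0.3, 0.3, 0.3, 0.3, 0.3],
)

```text
time: 28.25
position: [0.4283, 0.1284, 0.1779]
ee_rot: [-0.0, 0.981, 0.194, -0.0]
ft_force: [0.2, 0.2, 0.9]
width: 0.799
gripper_force: 0.0
```

```bash
python3 - <<'E'
from h import *
f=manip.grab_frame("wrist");see(f,"amber_bottle",.066)
go(.428,.1285,.03,-67.5)
E
```

```text
amber_bottle 0.63 [291. 154.  49.  63.] z [0.0233 0.065  0.0915] (array([427.5, 129.2]), array([45.7, 46. ]), 21.7)
pos [0.4291 0.1293 0.1783] closing -67.5 shift mm [ -1.4   0.4 148.3] yaw -0.0 q6 1.31 w 0.8 t 28.35
```

Call:
move_arm(
  claw=[0.6, 0.6, 0.6, 0.6, 0.6],
  xyz=[
    [0, 0, 0.035],
    [0, 0, 0.075],
    [0, 0, 0.115],
    [0, 0, 0.14],
    [0, 0, 0.147],
  ],
  yaw=[0, 0, 0, 0, 0],
)

```text
time: 28.77
position: [0.4245, 0.1291, 0.0265]
ee_rot: [-0.0, 0.981, 0.195, -0.005]
ft_force: [-0.4, -1.4, 1.0]
width: 0.8
gripper_force: 0.0
```

Call:
move_arm(
  claw=[0.3, 0, -0.5, -1, -1],
  xyz=[
    [0, 0, 0],
    [0, 0, 0],
    [0, 0, 0],
    [0, 0, 0],
    [0, 0, 0],
  ],
  yaw=[0, 0, 0, 0, 0],
)

```text
time: 29.18
position: [0.4301, 0.1291, 0.0327]
ee_rot: [0.0, 0.981, 0.195, 0.002]
ft_force: [0.5, 1.1, -1.5]
width: 0.536
gripper_force: 43.1
```

Call:
move_arm(
  claw=[-1, -1, -1],
  xyz=[
    [0, 0, 0],
    [0, 0, 0],
    [0, 0, 0],
  ],
  yaw=[0, 0, 0],
)

```text
time: 29.43
position: [0.4292, 0.1288, 0.0319]
ee_rot: [0.0, 0.981, 0.194, 0.001]
ft_force: [-0.4, -0.2, 2.5]
width: 0.534
gripper_force: 43.4
```

Call:
move_arm(
  claw=[-1, -1, -1, -1, -1],
  xyz=[
    [0, 0, -0.01],
    [0, 0, -0.03],
    [0, 0, -0.07],
    [0, 0, -0.11],
    [0, 0, -0.15],
  ],
  yaw=[0, 0, 0, 0, 0],
)

```text
time: 29.85
position: [0.4275, 0.1286, 0.1827]
ee_rot: [-0.0, 0.981, 0.194, -0.001]
ft_force: [2.3, 0.3, -2.8]
width: 0.536
gripper_force: 43.0
```

```bash
python3 - <<'E'
from h import *
go(.512,-.2645,.18,-92.9)
E
```

```text
pos [0.4275 0.1286 0.1827] closing -67.6 shift mm [-71.8 395.6   2.6] yaw 25.3 q6 1.31 w 0.54 t 29.85
```

Call:
move_arm(
  claw=[-1, -1, -1, -1, -1],
  xyz=[
    [-0.005, 0.025, 0],
    [-0.012, 0.063, 0],
    [-0.019, 0.101, 0],
    [-0.026, 0.139, 0],
    [-0.033, 0.178, 0],
  ],
  yaw=[0, 0, 0, 0, 0],
)

```text
time: 30.27
position: [0.4658, -0.0498, 0.1819]
ee_rot: [0.0, 0.981, 0.195, 0.0]
ft_force: [0.8, 1.0, -1.6]
width: 0.53
gripper_force: 43.1
```

Call:
move_arm(
  claw=[-1, -1, -1, -1, -1],
  xyz=[
    [-0.007, 0.039, 0],
    [-0.014, 0.078, 0],
    [-0.021, 0.115, 0],
    [-0.028, 0.15, 0],
    [-0.032, 0.175, 0],
  ],
  yaw=[5, 10, 15, 20, 25],
)

```text
time: 30.68
position: [0.5031, -0.2256, 0.1818]
ee_rot: [0.001, 1.0, -0.026, 0.0]
ft_force: [-0.3, 0.9, -1.0]
width: 0.534
gripper_force: 42.9
```

Call:
move_arm(
  claw=[-1, -1, -1],
  xyz=[
    [0, 0, 0],
    [0, 0, 0],
    [0, 0, 0],
  ],
  yaw=[0.3, 0.3, 0.3],
)

```text
time: 30.93
position: [0.5026, -0.2217, 0.181]
ee_rot: [-0.001, 1.0, -0.025, -0.001]
ft_force: [-0.6, 0.3, -3.0]
width: 0.539
gripper_force: 43.0
```

```bash
python3 - <<'E'
from h import *
f=manip.grab_frame("wrist");cv2.imwrite("pics/w9.png",f["color"][:,:,::-1]);see(f,"tan_tray",.016,.004);z=manip.observe()["position"][2];print(z);see(f,"amber_bottle",z+.036)
go(.512,-.2645,.036,-92.9)
E
```

```text
tan_tray 0.57 [312. 120. 178. 141.] z [0.0019 0.0034 0.0155] (array([ 478.5, -306.8]), array([174.4, 155.3]), 87.1)
0.18094274675033717
amber_bottle 0.67 [262. 191. 107. 141.] z [0.1671 0.2139 0.2402] (array([ 501.4, -221.4]), array([46. , 44.8]), 86.7)
pos [ 0.5028 -0.2209  0.181 ] closing -92.8 shift mm [ 11.4  43.2 145. ] yaw 0.1 q6 1.08 w 0.53 t 31.0833
```

View pics/w9.png

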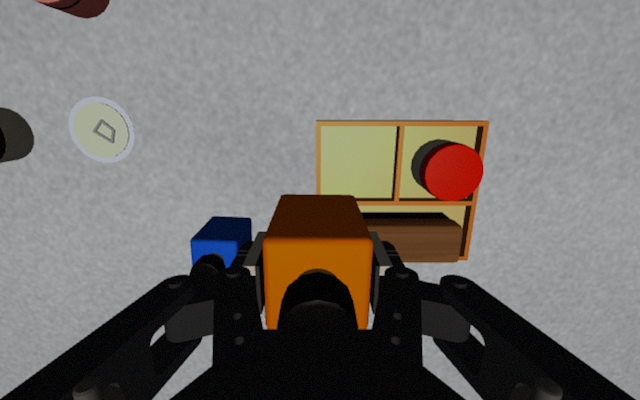

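The wrist view shows the amber bottle held upright at (317,260), its free compartment at (357,162), and the red pot (450,170) and brush (410,240) in place. I'll lower it.

Call:
move_arm(
  claw=[-1, -1, -1, -1, -1],
  xyz=[
    [0.008, 0.03, 0],
    [0.0115, 0.044, 0.01],
    [0.0115, 0.044, 0.045],
    [0.0115, 0.044, 0.085],
    [0.0115, 0.044, 0.12],
  ],
  yaw=[0, 0, 0, 0, 0],
)

```text
time: 31.5
position: [0.5129, -0.2662, 0.0604]
ee_rot: [0.0, 1.0, -0.024, 0.001]
ft_force: [-0.9, 0.5, -3.8]
width: 0.533
gripper_force: 43.1
```

Call:
move_arm(
  claw=[-1, -1, -1, -1, -1],
  xyz=[
    [0, 0, 0.007],
    [0, 0, 0.014],
    [0, 0, 0.02],
    [0, 0, 0.021],
    [0, 0, 0.021],
  ],
  yaw=[0, 0, 0, 0, 0],
)

```text
time: 31.92
position: [0.5141, -0.2676, 0.0421]
ee_rot: [0.001, 1.0, -0.025, 0.002]
ft_force: [-0.5, 0.4, -1.8]
width: 0.533
gripper_force: 43.0
```

```bash
python3 - <<'E'
from h import *
go(.512,-.2645,.0365,-92.9)
f=manip.grab_frame("wrist");z=manip.observe()["position"][2];see(f,"amber_bottle",z+.034);see(f,"tan_tray",.016,.004)
p=cloud(f)[238:265,285:350,2];print(np.median(p))
E
```

```text
pos [ 0.5141 -0.2676  0.0421] closing -92.8 shift mm [-2.2 -3.   5.6] yaw 0.1 q6 1.02 w 0.53 t 31.9167
amber_bottle 0.65 [261. 191. 108. 144.] z [0.0278 0.0751 0.1014] (array([ 513.1, -267.3]), array([46.7, 44.7]), 87.4)
tan_tray 0.8 [234. 154. 305. 153.] z [0.0021 0.0036 0.0155] (array([ 506.8, -307.7]), array([175.4,  98.8]), 87.0)
0.07508446268014876
```

Bottom is about 5 mm above the floor.

Call:
move_arm(
  claw=[-1, -1, -1, 0.2, 0.35],
  xyz=[
    [-0.001, -0.002, 0.002],
    [-0.001, -0.002, 0.005],
    [-0.001, -0.002, 0.005],
    [-0.001, -0.002, 0.005],
    [-0.001, -0.002, 0.005],
  ],
  yaw=[0, 0, 0, 0, 0],
)

```text
time: 32.48
position: [0.5117, -0.265, 0.0353]
ee_rot: [0.0, 1.0, -0.025, 0.0]
ft_force: [0.2, -0.1, 0.5]
width: 0.677
gripper_force: 0.0
```

Call:
move_arm(
  claw=[0.35, 0.35, 0.35, 0.5, 0.6],
  xyz=[
    [0, 0, -0.005],
    [0, 0, -0.03],
    [0, 0, -0.07],
    [0, 0, -0.11],
    [0, 0, -0.145],
  ],
  yaw=[0, 0, 0, 0, 0],
)

```text
time: 32.9
position: [0.5116, -0.2649, 0.1826]
ee_rot: [0.0, 1.0, -0.025, 0.0]
ft_force: [1.2, -1.1, 0.6]
width: 0.799
gripper_force: 0.0
```

```bash
python3 - <<'E'
from h import *
f=manip.grab_frame("wrist")
for n,h in(("amber_bottle",.07),("red_pot",.05),("brush",.052)): see(f,n,h)
f=manip.grab_frame("scene");cv2.imwrite("pics/s2.png",f["color"][:,:,::-1])
for n in("blue_bottle","pink_jar","black_pot"): see(f,n,H[n])
E
```

```text
amber_bottle 0.79 [290. 152.  52.  64.] z [0.0244 0.069  0.0954] (array([ 510.2, -265.1]), array([45.2, 46.6]), 85.8)
red_pot 0.63 [368. 150.  67.  64.] z [0.0175 0.0487 0.05  ] (array([ 507.2, -350.2]), array([54. , 54.8]), 65.6)
brush 0.89 [309. 220. 108.  50.] z [0.0117 0.05   0.0517] (array([ 435.8, -308.2]), array([109.8,  40.5]), 87.3)
blue_bottle 0.67 [247. 164.  28.  39.] z [0.006  0.0552 0.0911] (array([ 435.4, -118.5]), array([45.9, 45.5]), 87.1)
pink_jar 0.89 [345. 228.  27.  33.] z [0.0021 0.0435 0.0466] (array([694.1,  -8.2]), array([54.8, 55.4]), 6.4)
black_pot 0.95 [356. 176.  22.  27.] z [0.0045 0.0429 0.0468] (array([564.3, 107.9]), array([51.2, 56.4]), 56.1)
```

View pics/s2.png

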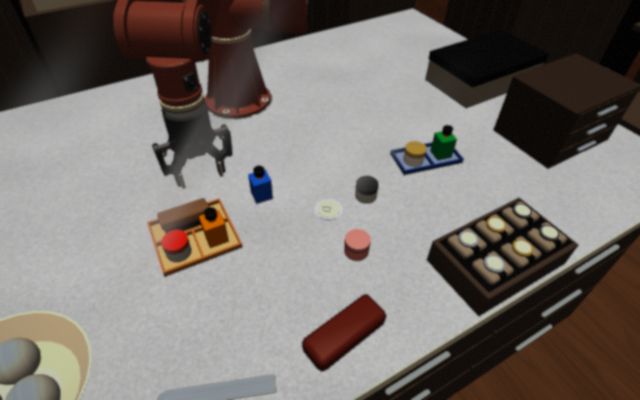

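The scene view shows the tan tray (195,238) holding the brush, red pot and amber bottle, and the blue tray (427,157) holding the brass jar and green bottle. The blue bottle, pink jar and black pot have not moved.

```bash
python3 -c "
from bench import manip
print(manip.hand_in())"
```

```text
the job is handed in; nothing more can be done
None
```

Both trays are made up and the job is handed in at about 33 s on the robot's clock. The last camera check showed all five things on their tray floors and the blue bottle, pink jar and black pot unmoved; `hand_in()` gave no verdict.

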